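Lay low the vanity tray: tip the carton over, flip the compact shut

ROBOT

A 7-joint arm with a two-finger parallel gripper is mounted at the origin on the work surface. World frame = base frame: x ahead of the robot, y to its left, z up, the work surface at z = 0. Lengths are in m, angles in rad, forces in N, time in s.
With the tool pointing down it reaches from about 0.4 to 0.85 m from the base axis. Payload 4.5 kg.
Tool frame: the origin (TCP) lies midway between the tips of the shut fingers; the grasp point (between the pads) lies 19 mm behind it; z points along the fingers, x is the direction in which the jaws open and shut, and the axes are right-handed (so a half turn about z gives the same grasp; the last joint's range is limited). The gripper opens to 88 mm and grips with 3 to 60 N. Pads are 18 mm wide; open, the fingers measure 123 mm over their backs; the gripper's body (75 mm by 187 mm) begins 45 mm behind the grasp point.
Start: joints at [1.356, 0.689, -0.195, 1.565, 0.157, 0.902, -0.215], TCP at [0.154, -0.606, 0.239] pointing down, gripper open.
Joint ranges: [-3.01, 3.01], [-0.46, 2.08], [-1.47, 1.51], [0.13, 2.56], [-1, 4.14], [0.04, 2.09], [-2.66, 2.66]. Speed limits (rad/s): [2.57, 2.57, 3.14, 3.14, 3.14, 3.14, 3.14].

INTERFACE

Orientations are given as [roll, pitch, yaw] about the fixed x, y, z axes, in that order (R = Rz(yaw) Ry(pitch) Rx(roll)).
In Python, from bench import * gives the robot as it stands. The module is installed in compiled form; this text tells all that it offers.
- The arm moves only by the tool step_arm, never from a script. Its argument "rows" is a list of rows, each an object of numbers: "dx", "dy", "dz": the shift along the tool's x, y, z in m; "spin": the turn about the tool's z in degrees; "jaw": the opening, from 0 (shut) to 1 (fully open). In form: [{"dx": .., "dy": .., "dz": .., "spin": .., "jaw": ..}, ...]. A call has 1 to 20 rows; each row shifts and turns the pose as measured when the row begins, along the tool's axes as they then stand; what a row does not reach is not made up. A row lasts 1/10 s, in which the tool goes at most 50 mm and 8.59 degrees, less where a joint would pass 70% of its speed; a pose out of reach is approached as far as the arm can. A call with a gripper value outside its range is refused whole. The fingers move at their own pace and stop on an object; the grip force is fixed at half the most. Time passes only in rows, so rows that do not move let the fingers close. It gives the time, the measured TCP pose, the force and the opening at its end, in the units of the state.
- read_state(): the state, without advancing time (a new reading comes with each control period).
- camera(name): name is "side" or "top"; returns the picture (400x640x3 uint8, red, green, blue); there is no depth.
- calibration(name): a dict with "K" (3x3 intrinsics, pixels), "extrinsics" (4x4, takes a point from camera to world coordinates). Camera axes: x right, y up, looking along -z (the intrinsics and any distortion apply to the point x, -y, -z); pixel columns grow to the right and rows downward; lengths in m; the calibration is good to about 2 mm. A picture is of the moment at which its call begins. calibration takes no time and is no camera call.
- close_job(): hands the job in, once; it reports no verdict.
Trained networks look in the newest picture that a camera, given by its name, has taken for a name from the list of things; names that differ only in an ending like _2 or _b are one class to them, and where a whole thing is asked for, a point or a joint stands for the part that bears it (a point fixed in the world has none). Each returns a list of dicts, best first, with "confidence" (0 to 1); they miss things now and then, are a little off and sometimes report something else, mostly with a low value. They report only what shows in the picture. A call takes as long as a camera call. They do not tell look-alikes from the thing itself.
- find_in(camera, label): "extent" ([left, top, right, bottom] as shares, 0 to 1, of the picture: columns of its width, rows of its height, round what is visible of it).
- spot_point(camera, label): "xy" ([column, row] as shares, 0 to 1, of the picture: columns of its width, rows of its height: a listed point, or the origin of a listed thing).
The state is a dict: "clock": time; "joint_pos": joint angles; "qvel": joint speeds; "joint_efforts": joint torques, N m; "tcp_pos": TCP position; "orientation": TCP orientation; "force": force on the tool from outside, world axes, zero at the start; "torque": the same for the moment, N m; "grip_width": finger opening in m.
Only numpy, scipy, OpenCV 4.12 (cv2) and the standard library are available. Lean on these libraries where they do the work, as an engineer would, in place of code of your own. Each camera call takes 0.05 s, during which the arm holds its last target.

TASK

This vanity tray is about to go into a shallow drawer, so nothing in it may stand tall: push the tall coral carton over from near its top, without sliding it along upright, so that it comes to lie flat on its broad face inside the yellow-lined compartment it stands in, and flip the lid of the open compact mirror over until it is fully shut. Do it gently and only by pushing: neither of the two is picked up or taken out of its compartment, and the tin, the bowls and everything else on the counter stay where they are.

Things in the scene. Friction and masses are not known exactly. Their poses are not given: they have to be found in the camera images.
- tray: Shallow light-wood organiser tray that does not slide, 192 mm deep (its x) by 250 mm long (its y), rim 18 mm high; walls and dividers 5 mm thick, as high as the rim. Origin: centre of its underside, on the counter (z = 0). Its -x half is one long yellow-lined compartment; its +x half holds two square pockets, the compact in one (either), a small tin in the other.
- zone (a point): Centre of the floor of the yellow silicone-lined compartment, 8 mm above the counter, at tray x = -49 mm, y = 0; axes as the tray's. The compartment is 84 mm wide inside (x) and 240 mm long (y), with a 10 mm high wall all round.
- pocket_a (a point): Centre of the floor of the pocket at tray x = +44.5, y = +61 mm, 6 mm above the counter; axes as the tray's. Inside 93 mm (x) by 117 mm (y), wall 12 mm high.
- pocket_b (a point): The same for the equal pocket at tray x = +44.5, y = -61 mm.
- carton: Coral card carton with cream bands, loose, 100 to 200 g, 150 mm tall (its z), 52 mm wide (y), 40 mm thick (x). Origin: centre of its underside. It stands in the yellow compartment near the tray's +y end; its +x axis, square to a broad face, points down the compartment (about tray -y), where there is room to fall. Pushed near the top it falls by itself beyond about 15 degrees; pushed low it slides.
- carton_mid (a point): Centre of the carton's volume (75 mm above its underside); axes as the carton's.
- compact: Round rose-gold compact mirror, loose, about 95 g with its lid, base 76 mm across and 9 mm thick, 16.5 mm thick when shut. Origin: centre of its underside; z up. Its lid's hinge runs along its y axis at x = +39 mm, 9.5 mm above its underside, on the side away from the yellow compartment.
- compact_lid (a joint): Angle of the compact's lid, rad: 0 shut, 1.57 straight up, 1.92 fully open, leaning back to the compact's +x. A disc 76 mm across, 7 mm thick, its centre 39 mm from the hinge; open, it reaches 85 mm above the compact's underside. Light hinge: stays open leaning back, yields to 0.1 N at the free edge; pushed well past upright to the compact's -x it drops shut by itself.
- lid_edge (a point): Middle of the lid's free edge, 77 mm from the hinge, half-way through the lid's thickness.
- balm_tin: Round aluminium tin, 52 mm across, 19 mm high, loose in the pocket the compact is not in; stays. Origin: centre of its underside.
- white_bowl: White ceramic bowl, 96 mm across, 42 mm high, loose on the counter near one end of the tray; stays. Origin: centre of its underside.
- steel_bowl: Brushed steel bowl, 96 mm across, 42 mm high, loose on the counter near the other end of the tray; stays. Origin: centre of its underside.
- brush_holder: Yellow silicone makeup brush holder, 80 mm across and 95 mm high, with brushes up to 190 mm high, loose; stays. Origin: centre of its underside.
- cap_case: Pink round plastic shower cap case, 100 mm across, 36 mm high, loose; stays. Origin: centre of its underside.
- lotion_pump: Amber pump bottle, 67 mm across, 168 mm high, loose; stays. Origin: centre of its underside.
- nail_varnish: Small dark red nail varnish bottle with black cap, 34 mm across, 72 mm high, loose; stays. Origin: centre of its underside.
There are look-alikes about, which are no part of the job. Of the things that look like the carton, the largest one is meant.

How it is judged:
At the end, for the whole second after the job is handed in: The carton lies at rest flat on a broad face (within 0.06 rad), wholly within the yellow-lined compartment and resting on its liner, not propped on a rim or divider; the compact lies level at rest in its pocket with its lid shut (under 0.06 rad) (angle between the x axis of carton and the z axis of tray, either way round below 0.06 rad and z of carton_mid in the frame of zone between 0.016 and 0.024 m and x of carton_mid in the frame of zone between -0.018 and 0.018 m and y of carton_mid in the frame of zone between -0.048 and 0.048 m and linear speed of each of carton, compact below 0.02 m/s and value of joint compact_lid below 0.06 rad and angle between compact's own z axis and vertical below 0.06 rad and height (world z) of compact below 0.009 m and x of compact in the frame of tray between 0.033 and 0.056 m); the robot touches nothing.
It fails at once if the carton was lifted (its middle more than 20 mm above where it is when standing) (height (world z) of carton_mid above 0.103 m).
It fails at once if the carton was slid more than 25 mm while still upright (angle between carton's own z axis and vertical below 0.2 rad and distance of carton from where it was at the start of the episode above 0.025 m).
It fails at once if the compact was lifted or tipped up (over 12 mm, or over 0.35 rad) (height (world z) of compact above 0.018 m or angle between compact's own z axis and vertical above 0.35 rad).
It fails at once if the carton or the compact was pushed or pressed roughly, over 40 N (contact force between any of the arm, the fingers and carton above 40 N or contact force between any of the arm, the fingers and compact above 40 N).
It fails at once if the tin was taken out of its pocket, or the tin, a bowl or another thing on the counter was moved more than 20 mm (distance of any of balm_tin, white_bowl, steel_bowl, brush_holder, cap_case, lotion_pump, nail_varnish from where it was at the start of the episode above 0.02 m or height (world z) of balm_tin above 0.016 m).
It also fails if it takes over 38 s, if anything falls off the work surface, if the arm or the gripper's body presses on something with over 40 N, if the wrist force passes 120 N, or if a joint passes its speed limit or range.

## Working session

There is one attempt and no reset: what is moved stays moved. The work goes in short steps, Python scripts to look and compute and a tool call to move; the robot and the scene stay as the last step left them, time stands still between calls to the robot, and variables do not carry over. Pictures are saved under pics/ and viewed, and the job is handed in when it is done.

Besides the shell and the picture viewer there is one more tool, called after "Emit:" as a command line: name --argument value ..., lists and objects as JSON in quotes. step_arm: Moves the arm, as the interface text tells. Its arguments: {"type":"object","properties":{"rows":{"type":"array"}},"required":["rows"]}

```bash
mkdir -p pics; python3 - <<'E'
from bench import *
import cv2
s=read_state()
for k in ("clock","tcp_pos","orientation","force","grip_width"): print(k,s[k])
for n in ("side","top"):
    im=camera(n); cv2.imwrite(f"pics/{n}0.png",cv2.cvtColor(im,cv2.COLOR_RGB2BGR))
    c=calibration(n); print(n,c)
for n in ("side","top"):
    for l in ("tray","carton","compact","balm_tin","white_bowl","steel_bowl"):
        print(n,l,[(round(d["confidence"],2),[round(float(v*w)) for v,w in zip(d["extent"],(640,400,640,400))]) for d in find_in(n,l)][:3])
    for l in ("tray","zone","carton","carton_mid","compact","lid_edge","balm_tin","pocket_a","pocket_b"):
        print(n,l,[(round(d["confidence"],2),[round(float(v*w),1) for v,w in zip(d["xy"],(640,400))]) for d in spot_point(n,l)][:3])
print(read_state()["clock"])
E
```

```text
clock 0.0
tcp_pos [ 0.1536622  -0.60516884  0.23792382]
orientation [ 3.14144405e+00  1.81703818e-03 -1.32198887e+00]
force [ 0.71035457 -0.15864189  0.27051051]
grip_width 0.08821934549785479
side {'K': array([[434.59358447,   0.        , 320.04010023],
       [  0.        , 434.59358447, 196.85966184],
       [  0.        ,   0.        ,   1.        ]]), 'extrinsics': array([[-0.97776026,  0.15014025, -0.14643352,  0.39003981],
       [-0.20967202, -0.68399197,  0.69870783,  0.74021023],
       [ 0.00474482,  0.71387176,  0.70026038,  0.83032847],
       [ 0.        ,  0.        ,  0.        ,  1.        ]])}
top {'K': array([[426.5679162 ,   0.        , 320.02516926],
       [  0.        , 426.5679162 , 198.36988412],
       [  0.        ,   0.        ,   1.        ]]), 'extrinsics': array([[ 1.06379502e-02,  9.96920212e-01, -7.76976531e-02,
         4.54537124e-01],
       [-9.99924086e-01,  1.10887183e-02,  5.37242357e-03,
        -1.05212016e-04],
       [ 6.21744503e-03,  7.76346032e-02,  9.96962493e-01,
         1.36289119e+00],
       [ 0.00000000e+00,  0.00000000e+00,  0.00
[... 1152 characters left out ...]
19, 192, 334, 208])]
top white_bowl [(0.77, [397, 163, 425, 192])]
top steel_bowl [(0.67, [268, 210, 301, 241]), (0.63, [319, 218, 341, 238]), (0.4, [290, 139, 303, 149])]
top tray [(0.82, [344.8, 204.7])]
top zone [(0.64, [354.9, 226.2]), (0.22, [326.2, 196.4])]
top carton [(0.83, [328.4, 225.3]), (0.62, [341.9, 267.1]), (0.45, [311.5, 268.2])]
top carton_mid [(0.58, [351.7, 271.4]), (0.51, [327.7, 228.9]), (0.48, [305.8, 265.6])]
top compact [(0.76, [358.9, 184.8]), (0.63, [351.9, 163.5])]
top lid_edge [(0.64, [354.1, 164.6])]
top balm_tin [(0.46, [326.5, 199.1])]
top pocket_a [(0.71, [363.3, 186.8]), (0.62, [320.8, 198.6])]
top pocket_b [(0.71, [363.3, 186.8]), (0.62, [320.8, 198.6])]
1.6
```

```bash
python3 - <<'E'
import cv2
for n,(x0,y0,x1,y1) in (("side",(240,100,440,280)),("top",(230,120,430,300))):
    im=cv2.imread(f"pics/{n}0.png")
    cv2.imwrite(f"pics/{n}0c.png",cv2.resize(im[y0:y1,x0:x1],None,fx=4,fy=3.3,interpolation=cv2.INTER_CUBIC) if 0 else cv2.resize(im[y0:y1,x0:x1],(667,600),interpolation=cv2.INTER_CUBIC))
E
```

```text
(no output)
```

View pics/side0.png

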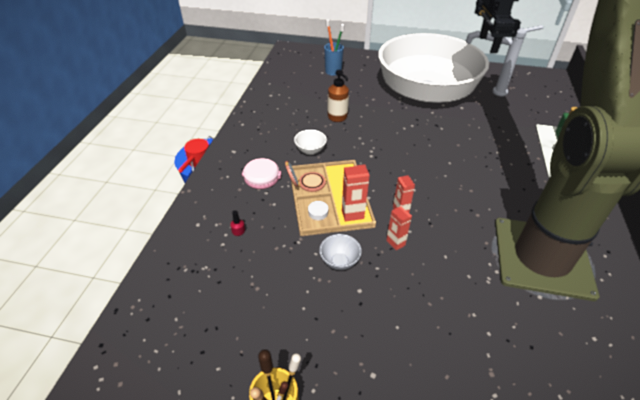

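View pics/top0.png

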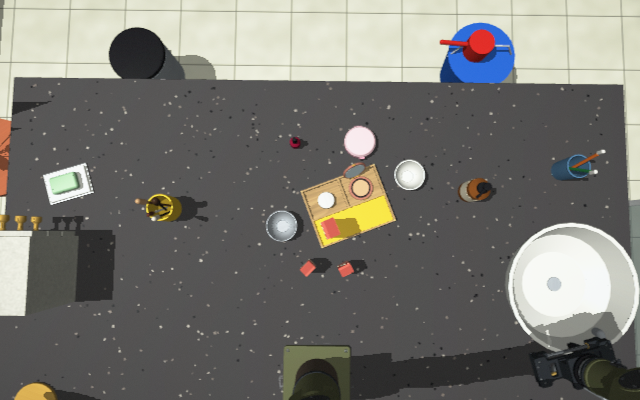

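```bash
sleep 1
```

```text
(no output)
```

View pics/side0c.png

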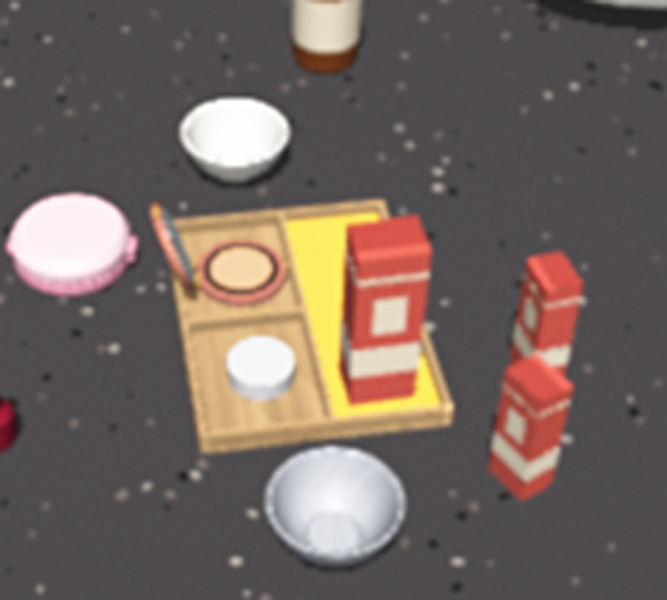

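View pics/top0c.png

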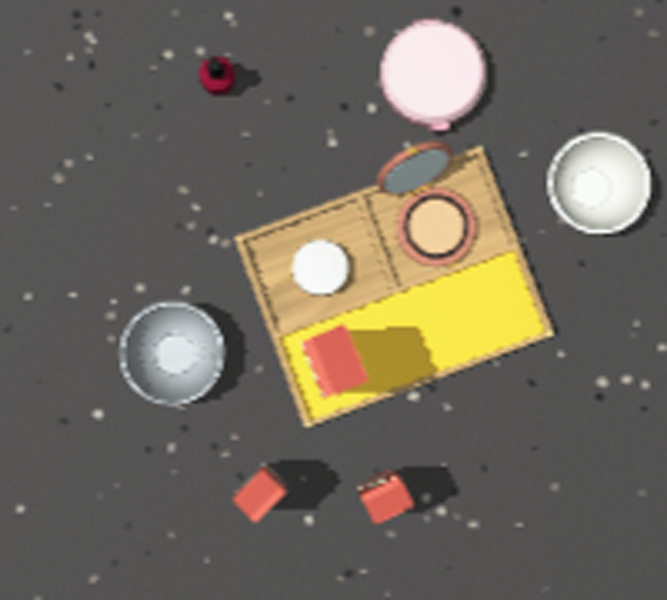

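```bash
cat > h.py <<'E'
import numpy as np
from bench import *
def ray(n,px):
    c=calibration(n);K=c["K"];E=np.array(c["extrinsics"])
    d=np.array([(px[0]-K[0,2])/K[0,0],-(px[1]-K[1,2])/K[1,1],-1.])
    return E[:3,3],E[:3,:3]@d
def onz(n,px,z):
    o,d=ray(n,px); return (o+d*(z-o[2])/d[2])
def tri(p,q):
    o1,d1=ray("top",p);o2,d2=ray("side",q)
    s=np.linalg.lstsq(np.c_[d1,-d2],o2-o1,rcond=None)[0]
    a=o1+s[0]*d1;b=o2+s[1]*d2; return (a+b)/2,np.linalg.norm(a-b)
def proj(n,P):
    c=calibration(n);K=c["K"];E=np.array(c["extrinsics"])
    q=(np.asarray(P)-E[:3,3])@E[:3,:3]; u=K@np.array([q[0],-q[1],-q[2]]); return u[:2]/u[2]
E
python3 - <<'E'
from h import *
np.set_printoptions(precision=4,suppress=True)
f=667/200; g=600/180
T=lambda x,y:(230+x/f,120+y/g)
S=lambda x,y:(240+x/f,100+y/g)
tc=[onz("top",T(*p),.018)[:2] for p in((237,238),(480,148),(553,335),(307,425))]
sc=[onz("side",S(*p),.018)[:2] for p in((203,440),(165,217),(385,202),(452,410))]
for A in (tc,sc):
    A=np.array(A);print(A, A.mean(0),[np.linalg.norm(A[i]-A[(i+1)%4]) for i in range(4)])
    ex=(A[0]+A[1]-A[2]-A[3]); print(np.degrees(np.arctan2(ex[1],ex[0])))
    ey=(A[0]-A[1]+A[3]-A[2]); print(np.degrees(np.arctan2(ey[1],ey[0])))
print("carton side base corners",[onz("side",S(*p),.008) for p in((347,403),(414,396))])
print("carton top corners", [onz("side",S(*p),.158) for p in((347,238),(429,229),(424,220),(355,222))],[onz("top",T(*p),.158) for p in((305,342),(347,325),(367,385),(325,397))])
print("carton nn",onz("top",(328.4,225.3),.008),onz("side",(352.4,217.4),.008),tri((327.7,228.9),(354.5,196.4)))
print("compact",onz("top",(358.9,184.8),.006),onz("side",(314.2,182.8),.006), onz("top",T(437,227),.015),onz("side",S(241,270),.015))
print("lid",tri((354.1,164.6),(289.1,161.0)))
print("case",onz("top",T(433,75),.036)); print("steel",onz("top",T(173,354),.042),"white",onz("top",T(600,183),.042))
E
```

```text
[[ 0.5808  0.0529]
 [ 0.6698 -0.1779]
 [ 0.492  -0.2471]
 [ 0.405  -0.0154]] [ 0.5369 -0.0968] [np.float64(0.24730750497390017), np.float64(0.1907455544516127), np.float64(0.24753002367270802), np.float64(0.1886249356140609)]
21.246141761603063
110.8352740561601
[[ 0.5801  0.0608]
 [ 0.6734 -0.1793]
 [ 0.4907 -0.2403]
 [ 0.4038 -0.0084]] [ 0.537  -0.0918] [np.float64(0.257511723458999), np.float64(0.19263914634655518), np.float64(0.24761730213538477), np.float64(0.1894383045148139)]
19.927518288099474
110.8923399701194
carton side base corners [array([ 0.4836, -0.0076,  0.008 ]), array([ 0.4343, -0.0258,  0.008 ])]
carton top corners [array([ 0.4934, -0.0263,  0.158 ]), array([ 0.4382, -0.0484,  0.158 ]), array([ 0.443 , -0.0574,  0.158 ]), array([ 0.4908, -0.0446,  0.158 ])] [array([ 0.4799, -0.0114,  0.158 ]), array([ 0.4947, -0.0468,  0.158 ]), array([ 0.4442, -0.0641,  0.158 ]), array([ 0.4338, -0.0287,  0.158 ])]
carton nn [ 0.4748 -0.0349  0.008 ] [ 0.4646 -0.0242  0.008 ] (array([ 0.4637, -0.031 ,  0.0774]), np.float64(0.001502583315017861))
compact [ 0.6052 -0.1314  0.006 ] [ 0.5902 -0.1338  0.006 ] [ 0.5938 -0.1373  0.015 ] [ 0.5949 -0.1303  0.015 ]
lid (array([ 0.6541, -0.1085,  0.0945]), np.float64(0.0042075829504653476))
case [ 0.7361 -0.1309  0.036 ]
steel [0.47   0.1097 0.042 ] white [ 0.6341 -0.2872  0.042 ]
```

Emit:
step_arm --rows '[{"dx":0,"dy":0,"dz":0,"spin":-6.6,"jaw":0},{"dx":-0.018,"dy":-0.042,"dz":0,"spin":0,"jaw":0},{"dx":-0.018,"dy":-0.042,"dz":0,"spin":0,"jaw":0},{"dx":-0.018,"dy":-0.042,"dz":0,"spin":0,"jaw":0},{"dx":-0.018,"dy":-0.042,"dz":0,"spin":0,"jaw":0},{"dx":-0.018,"dy":-0.042,"dz":0,"spin":0,"jaw":0},{"dx":-0.018,"dy":-0.042,"dz":0,"spin":0,"jaw":0},{"dx":-0.018,"dy":-0.042,"dz":0,"spin":0,"jaw":0},{"dx":-0.018,"dy":-0.042,"dz":0,"spin":0,"jaw":0},{"dx":-0.018,"dy":-0.042,"dz":0,"spin":0,"jaw":0},{"dx":-0.018,"dy":-0.042,"dz":0,"spin":0,"jaw":0},{"dx":-0.018,"dy":-0.042,"dz":0,"spin":0,"jaw":0}]'

```text
clock: 2.8
tcp_pos: [0.5225, -0.2538, 0.2367]
orientation: [3.138, -0.008, -1.222]
force: [0.7, -0.6, -1.0]
grip_width: -0.0
```

Emit:
step_arm --rows '[{"dx":-0.018,"dy":-0.042,"dz":0,"spin":-0.9,"jaw":0},{"dx":-0.018,"dy":-0.042,"dz":0,"spin":0,"jaw":0},{"dx":-0.018,"dy":-0.042,"dz":0,"spin":0,"jaw":0},{"dx":-0.018,"dy":-0.042,"dz":0,"spin":0,"jaw":0},{"dx":-0.018,"dy":-0.042,"dz":0,"spin":0,"jaw":0},{"dx":0,"dy":0,"dz":0,"spin":0,"jaw":0},{"dx":0,"dy":0,"dz":0,"spin":0,"jaw":0}]'

```text
clock: 3.5
tcp_pos: [0.6973, -0.0779, 0.2346]
orientation: [-3.14, -0.005, -1.194]
force: [0.2, -0.4, -0.5]
grip_width: 0.0002
```

Emit:
step_arm --rows '[{"dx":0.013,"dy":0.012,"dz":0,"spin":0.5,"jaw":0},{"dx":0,"dy":0,"dz":0.035,"spin":0,"jaw":0},{"dx":0,"dy":0,"dz":0.035,"spin":0,"jaw":0},{"dx":0,"dy":0,"dz":0.03,"spin":0,"jaw":0},{"dx":0,"dy":0,"dz":0,"spin":0,"jaw":0},{"dx":0,"dy":0,"dz":0,"spin":0,"jaw":0}]'

```text
clock: 4.1
tcp_pos: [0.686, -0.1129, 0.1356]
orientation: [3.14, -0.014, -1.219]
force: [-0.3, -0.2, 0.6]
grip_width: 0.0006
```

```bash
python3 - <<'E'
from h import *
import cv2
s=read_state(); print(s["tcp_pos"],s["orientation"])
for n,(x0,y0,x1,y1) in (("side",(240,100,440,280)),("top",(280,120,440,264))):
    im=camera(n); print(n,proj(n,s["tcp_pos"]))
    cv2.imwrite(f"pics/{n}1c.png",cv2.resize(cv2.cvtColor(im,cv2.COLOR_RGB2BGR)[y0:y1,x0:x1],(667,600),interpolation=cv2.INTER_CUBIC))
E
```

```text
[ 0.68602003 -0.11290993  0.13558699] [ 3.14044951 -0.01415678 -1.21853344]
side [276.10737103 145.90546399]
top [356.98525507 152.27180151]
```

View pics/side1c.png

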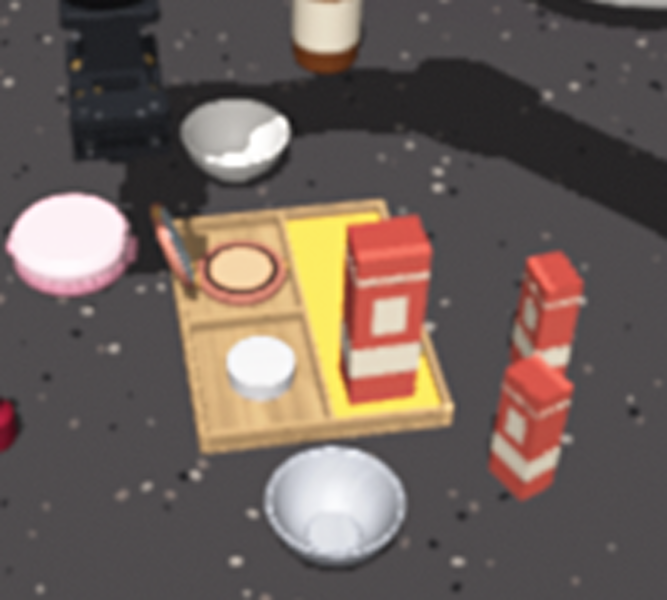

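View pics/top1c.png

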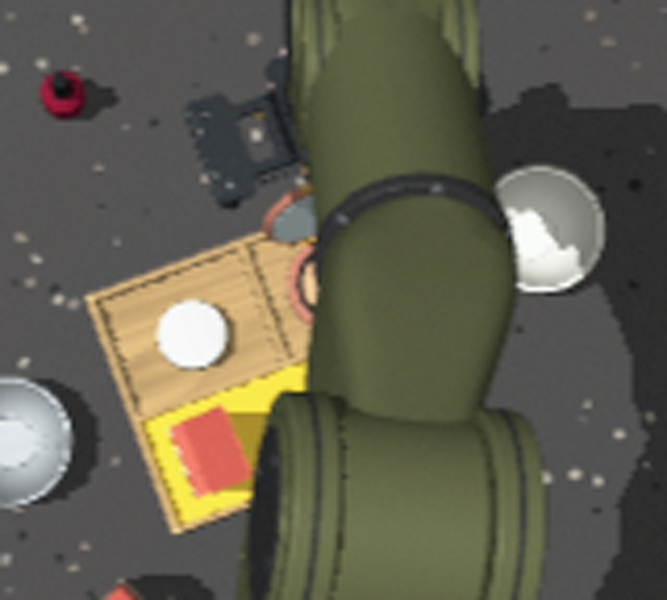

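Emit:
step_arm --rows '[{"dx":-0.013,"dy":-0.003,"dz":0.02,"spin":0,"jaw":0},{"dx":0,"dy":0,"dz":0.022,"spin":0,"jaw":0},{"dx":0,"dy":0,"dz":0.02,"spin":0,"jaw":0},{"dx":0,"dy":0,"dz":0,"spin":0,"jaw":0},{"dx":0,"dy":0,"dz":0,"spin":0,"jaw":0}]'

```text
clock: 4.7
tcp_pos: [0.6922, -0.1018, 0.0836]
orientation: [-3.125, -0.022, -1.221]
force: [-0.4, 0.4, 1.9]
grip_width: 0.0006
```

Emit:
step_arm --rows '[{"dx":-0.005,"dy":0,"dz":0.016,"spin":0,"jaw":0},{"dx":0,"dy":0.008,"dz":0,"spin":0,"jaw":0},{"dx":0,"dy":0.01,"dz":0,"spin":0,"jaw":0},{"dx":0,"dy":0.01,"dz":0,"spin":0,"jaw":0},{"dx":0,"dy":0.01,"dz":0,"spin":0,"jaw":0}]'

```text
clock: 5.2
tcp_pos: [0.6597, -0.1121, 0.0761]
orientation: [-3.111, -0.029, -1.221]
force: [-0.0, -0.8, -0.4]
grip_width: 0.0001
```

Emit:
step_arm --rows '[{"dx":0,"dy":0.01,"dz":0.006,"spin":0,"jaw":0},{"dx":0,"dy":0.01,"dz":0.003,"spin":0,"jaw":0},{"dx":0,"dy":0.01,"dz":0,"spin":0,"jaw":0},{"dx":0,"dy":0.01,"dz":0,"spin":0,"jaw":0}]'

```text
clock: 5.6
tcp_pos: [0.6221, -0.1299, 0.072]
orientation: [-3.104, -0.035, -1.224]
force: [0.2, 0.3, 0.0]
grip_width: 0.0004
```

```bash
cat > snap.py <<'E'
import sys
from h import *
import cv2
s=read_state(); tag=sys.argv[1]
d=np.array(s["tcp_pos"])[:2]-[.537,-.094]; a=np.radians(20.8);c,sn=np.cos(a),np.sin(a)
print(s["clock"],s["tcp_pos"],s["orientation"],"tray",d@[c,sn],d@[-sn,c])
for n in sys.argv[2:]:
    x0,y0,x1,y1=dict(side=(240,100,440,280),top=(280,120,440,264))[n]
    im=camera(n)
    cv2.imwrite(f"pics/{n}{tag}.png",cv2.resize(cv2.cvtColor(im,cv2.COLOR_RGB2BGR)[y0:y1,x0:x1],(667,600),interpolation=cv2.INTER_CUBIC))
E
python3 snap.py 2 side
```

```text
5.6 [ 0.6221015  -0.12992426  0.07203575] [-3.10379286 -0.03489624 -1.22384872] tray 0.06679810962334226 -0.06380305384462036
```

View pics/side2.png

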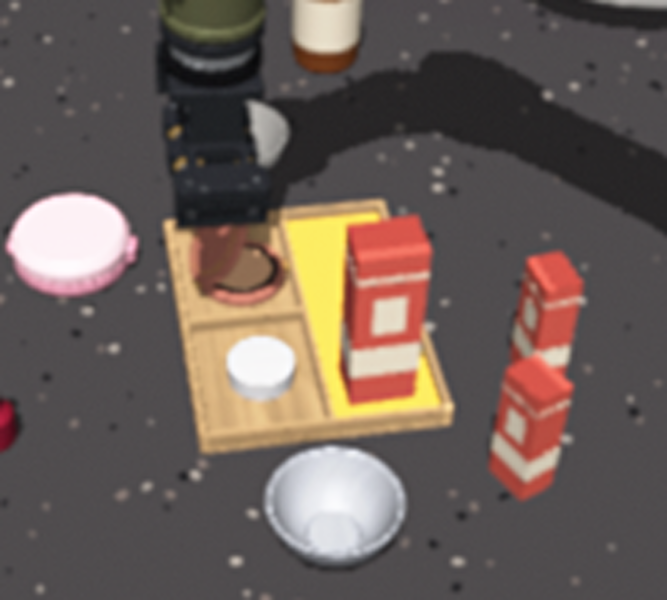

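Lid (crop ~225,250) is past upright, leaning on the fingers. I continue the push until it drops.

Emit:
step_arm --rows '[{"dx":0,"dy":0.012,"dz":0,"spin":0,"jaw":0},{"dx":0,"dy":0.012,"dz":0,"spin":0,"jaw":0},{"dx":0,"dy":0.012,"dz":0,"spin":0,"jaw":0},{"dx":0,"dy":0,"dz":-0.01,"spin":0,"jaw":0},{"dx":0,"dy":0,"dz":-0.03,"spin":0,"jaw":0},{"dx":0,"dy":0,"dz":-0.04,"spin":0,"jaw":0},{"dx":0,"dy":0,"dz":-0.04,"spin":0,"jaw":0},{"dx":0,"dy":0,"dz":0,"spin":0,"jaw":0}]'

```text
clock: 6.45
tcp_pos: [0.5825, -0.1422, 0.202]
orientation: [-3.098, -0.039, -1.226]
force: [0.9, 0.2, -1.2]
grip_width: 0.0004
```

```bash
python3 snap.py 3 side
```

```text
6.45 [ 0.58253019 -0.1421629   0.20204607] [-3.09788739 -0.03939498 -1.22634362] tray 0.025459812731833266 -0.06119200183539102
```

View pics/side3.png

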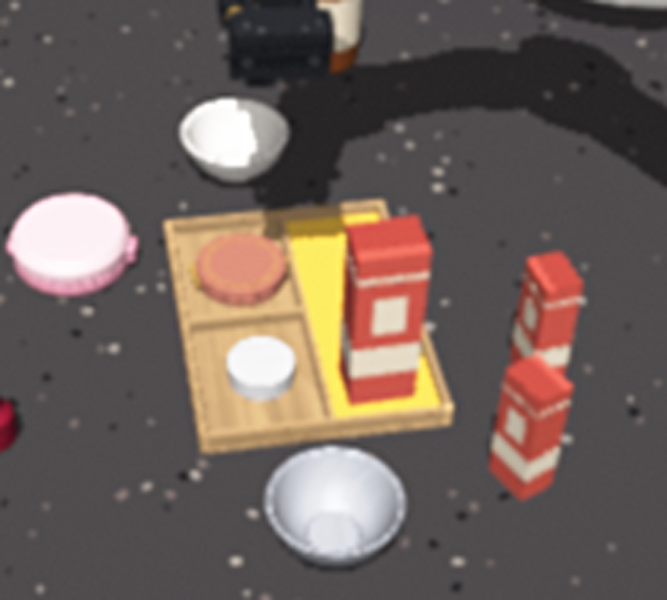

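Emit:
step_arm --rows '[{"dx":0,"dy":0.015,"dz":-0.02,"spin":0,"jaw":0},{"dx":-0.033,"dy":0.012,"dz":-0.004,"spin":-0.5,"jaw":0},{"dx":-0.033,"dy":0.012,"dz":0,"spin":0,"jaw":0},{"dx":-0.033,"dy":0.012,"dz":0,"spin":0,"jaw":0},{"dx":-0.033,"dy":0.012,"dz":0,"spin":0,"jaw":0},{"dx":-0.033,"dy":0.01,"dz":0,"spin":0,"jaw":0},{"dx":-0.033,"dy":0.005,"dz":0,"spin":0,"jaw":0},{"dx":0,"dy":0,"dz":0,"spin":0,"jaw":0},{"dx":0,"dy":0,"dz":0,"spin":0,"jaw":0}]'

```text
clock: 7.4
tcp_pos: [0.4344, 0.0232, 0.2115]
orientation: [-3.102, -0.038, -1.216]
force: [-0.1, -0.6, 0.6]
grip_width: 0.0004
```

```bash
python3 snap.py 4
```

```text
7.4 [0.4343851  0.02323802 0.21149219] [-3.10164935 -0.03799474 -1.21591721] tray -0.054295007956557916 0.146036373899262
```

Emit:
step_arm --rows '[{"dx":0,"dy":-0.006,"dz":0.025,"spin":-0.5,"jaw":0},{"dx":0,"dy":0,"dz":0.03,"spin":0,"jaw":0},{"dx":0,"dy":0,"dz":0.025,"spin":0,"jaw":0},{"dx":0,"dy":0,"dz":0,"spin":0,"jaw":0},{"dx":0,"dy":0,"dz":0,"spin":0,"jaw":0}]'

```text
clock: 7.9
tcp_pos: [0.4499, 0.0199, 0.1298]
orientation: [-3.096, -0.041, -1.213]
force: [0.5, -0.2, -0.1]
grip_width: 0.0006
```

```bash
python3 snap.py 5 side top
```

```text
7.9 [0.44985711 0.01993446 0.12978557] [-3.0963577  -0.04127648 -1.21345856] tray -0.04100449477964872 0.1374539044727711
```

View pics/side5.png

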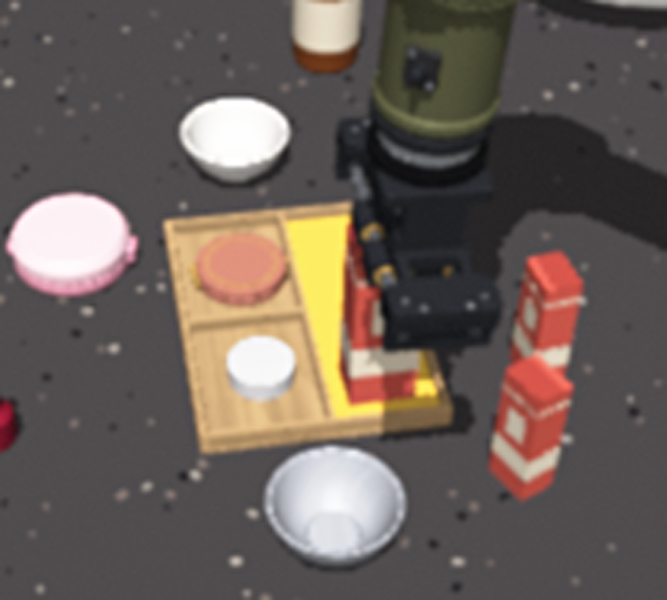

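View pics/top5.png

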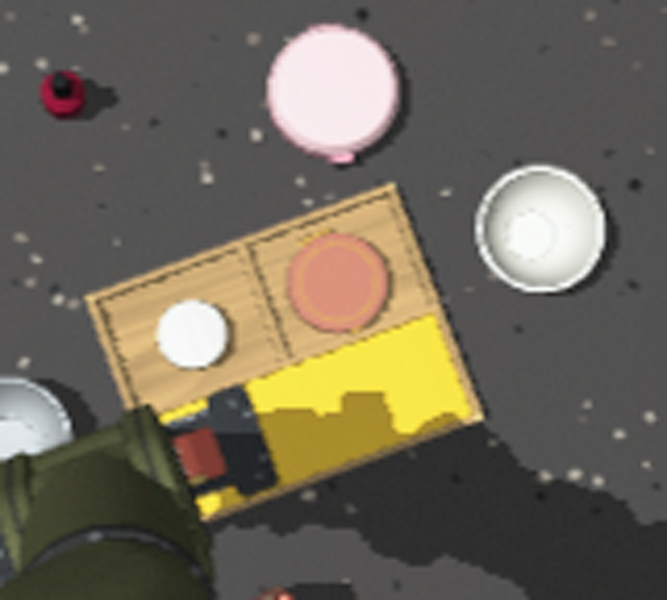

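```bash
python3 - <<'E'
from h import *
from scipy.spatial.transform import Rotation as R
s=read_state();M=R.from_euler("xyz",s["orientation"]).as_matrix();p=np.array(s["tcp_pos"]);print(M)
for x in(-.0935,0,.0935):
  for y in (-.037,.037):
   for z in (0 if x==0 else -.064,-.1):
    P=p+M@[x,y,z];u=proj("top",P);v=proj("side",P)
    print(x,y,z,P.round(3),((u-[280,120])*[667/160,600/144]).round(),((v-[240,100])*[667/200,600/180]).round())
E
```

```text
[[ 0.34964089 -0.93506222  0.05839432]
 [-0.93597094 -0.35137183 -0.02227632]
 [ 0.04134787 -0.04686668 -0.99804502]]
-0.0935 -0.037 -0.064 [0.448 0.122 0.192] [-31. 473.] [381. 362.]
-0.0935 -0.037 -0.1 [0.446 0.123 0.228] [-38. 476.] [388. 322.]
-0.0935 0.037 -0.064 [0.379 0.096 0.189] [  7. 579.] [497. 354.]
-0.0935 0.037 -0.1 [0.377 0.097 0.225] [  1. 586.] [508. 313.]
0 -0.037 0 [0.485 0.033 0.132] [108. 421.] [343. 324.]
0 -0.037 -0.1 [0.479 0.035 0.232] [100. 426.] [358. 216.]
0 0.037 0 [0.416 0.007 0.129] [145. 522.] [447. 317.]
0 0.037 -0.1 [0.41  0.009 0.229] [140. 536.] [470. 209.]
0.0935 -0.037 -0.064 [ 0.514 -0.053  0.2  ] [237. 375.] [328. 164.]
0.0935 -0.037 -0.1 [ 0.512 -0.052  0.236] [239. 376.] [332. 124.]
0.0935 0.037 -0.064 [ 0.444 -0.079  0.196] [276. 482.] [430. 159.]
0.0935 0.037 -0.1 [ 0.442 -0.078  0.232] [279. 486.] [438. 119.]
```

Emit:
step_arm --rows '[{"dx":0.006,"dy":0.005,"dz":0,"spin":0,"jaw":0},{"dx":0.006,"dy":0,"dz":0,"spin":0,"jaw":0},{"dx":0.006,"dy":0,"dz":0,"spin":0,"jaw":0},{"dx":0.006,"dy":0,"dz":0,"spin":0,"jaw":0},{"dx":0.006,"dy":0,"dz":0,"spin":0,"jaw":0},{"dx":0.006,"dy":0,"dz":0,"spin":0,"jaw":0}]'

```text
clock: 8.6
tcp_pos: [0.4603, -0.0185, 0.1353]
orientation: [-3.088, -0.043, -1.214]
force: [-0.3, -0.4, 0.2]
grip_width: 0.0011
```

```bash
python3 snap.py 6 side
```

```text
8.6 [ 0.46025645 -0.01846605  0.1353103 ] [-3.08840711 -0.04294538 -1.21426101] tray -0.0449192122594345 0.09786324436236621
```

View pics/side6.png

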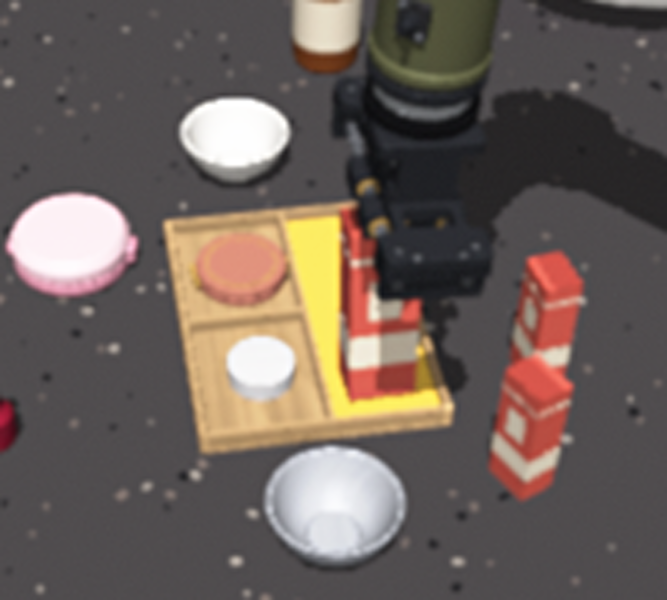

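Emit:
step_arm --rows '[{"dx":0.006,"dy":0.001,"dz":0.001,"spin":0,"jaw":0},{"dx":0.006,"dy":0,"dz":0.001,"spin":0,"jaw":0},{"dx":0.006,"dy":0,"dz":0,"spin":0,"jaw":0},{"dx":0.005,"dy":0,"dz":0,"spin":0,"jaw":0},{"dx":0,"dy":0,"dz":0,"spin":0,"jaw":0},{"dx":0,"dy":0,"dz":0,"spin":0,"jaw":0}]'

```text
clock: 9.25
tcp_pos: [0.4685, -0.0442, 0.1339]
orientation: [-3.089, -0.044, -1.217]
force: [-0.2, 0.1, -0.6]
grip_width: 0.0008
```

```bash
python3 snap.py 7 side
```

```text
9.25 [ 0.46847335 -0.04419196  0.13386485] [-3.08880276 -0.04375621 -1.21698824] tray -0.04637329406834466 0.07089612642930161
```

View pics/side7.png

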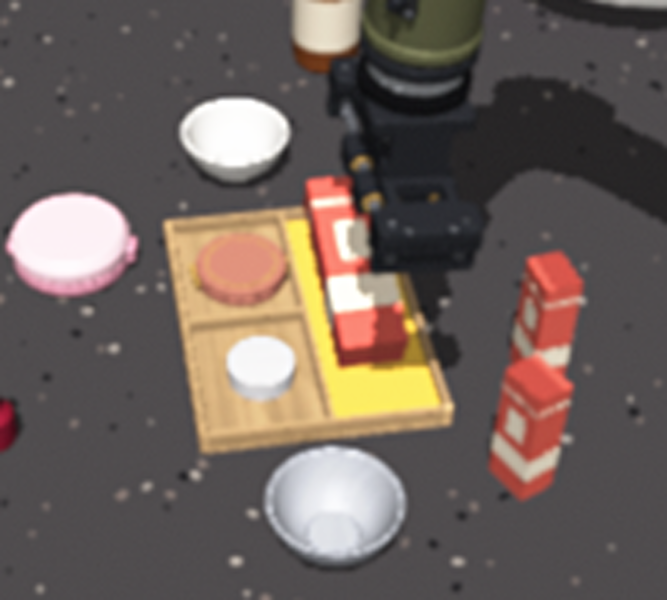

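Emit:
step_arm --rows '[{"dx":-0.005,"dy":0,"dz":-0.03,"spin":0,"jaw":0},{"dx":-0.03,"dy":0,"dz":-0.03,"spin":0,"jaw":0},{"dx":-0.04,"dy":0,"dz":-0.02,"spin":0,"jaw":0},{"dx":-0.045,"dy":0,"dz":0,"spin":0,"jaw":0},{"dx":-0.045,"dy":0,"dz":0,"spin":0,"jaw":0},{"dx":-0.045,"dy":0,"dz":0,"spin":0,"jaw":0},{"dx":-0.045,"dy":0,"dz":0,"spin":0,"jaw":0},{"dx":0,"dy":0,"dz":0,"spin":0,"jaw":0}]'

```text
clock: 10.1
tcp_pos: [0.373, 0.2086, 0.2054]
orientation: [-3.083, -0.039, -1.216]
force: [0.2, 0.3, -0.1]
grip_width: 0.0003
```

```bash
python3 snap.py 8 side top; python3 - <<'E'
from h import *
A=spot_point("top","carton_mid");B=spot_point("side","carton_mid")
for a,n in((A,"top"),(B,"side")):
  for d in a[:4]:
    p=onz(n,np.array(d["xy"])*[640,400],.028);e=p[:2]-[.537,-.094];t=np.radians(20.8);c,s=np.cos(t),np.sin(t)
    print(n,d["confidence"],(e@[c,s]+.049).round(4),(e@[-s,c]).round(4))
E
```

```text
10.1 [0.37300099 0.20862202 0.20544974] [-3.08341228 -0.0394474  -1.21648193] tray -0.04584729656798646 0.3411360223278481
top 0.7 0.0165 -0.0152
top 0.65 -0.1376 0.0752
top 0.59 -0.0859 0.1784
top 0.58 0.0629 -0.2052
```

View pics/side8.png

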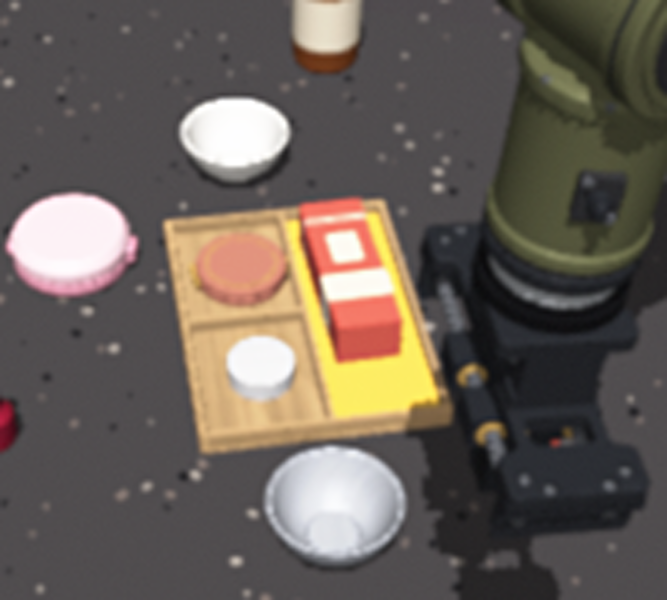

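View pics/top8.png

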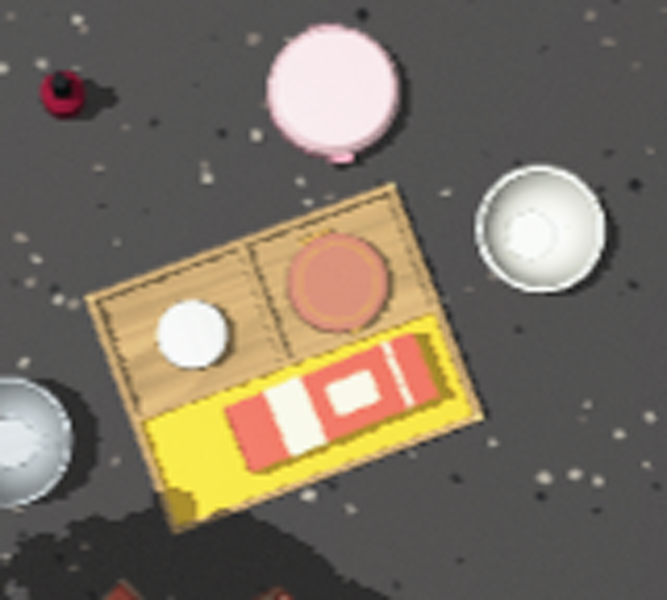

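```bash
python3 - <<'E'
from h import *
t=np.radians(20.8);c,s=np.cos(t),np.sin(t)
def tr(p): e=p[:2]-[.537,-.094]; return (np.array([e@[c,s]+.049,e@[-s,c]])*1000).round(1)
T=[(225,405),(412,335),(438,395),(252,472)]
S=[(332,333),(301,206),(363,200),(400,320)]
ft=[tr(onz("top",(280+x*160/667,120+y*144/600),.048)) for x,y in T]
fs=[tr(onz("side",(240+x*200/667,100+y*180/600),.048)) for x,y in S]
print(ft,np.mean(ft,0));print(fs,np.mean(fs,0))
for a,b in zip(T,S):
    p,e=tri((280+a[0]*160/667,120+a[1]*144/600),(240+b[0]*200/667,100+b[1]*180/600)); print(p[2].round(4),e.round(4))
# compact
for n,px in (("top",(280+338*160/667,120+282*144/600)),("side",(240+241*200/667,100+263*180/600))):
    q=tr(onz(n,px,.022)); print("compact top centre tray",q-[49,0])
E
```

```text
[array([29.1, 53.8]), array([ 29.9, -94.5]), array([-18.4, -96.8]), array([-24.1,  52.3])] [  4.125 -21.3  ]
[array([36. , 62.5]), array([ 34.1, -90.2]), array([-19. , -90.4]), array([-18.6,  56.1])] [  8.125 -15.5  ]
0.0374 0.0045
0.043 0.003
0.0423 0.0023
0.0427 0.0042
compact top centre tray [ 38.5 -60.3]
compact top centre tray [ 41.  -55.4]
```

```bash
python3 - <<'E'
from h import *
import cv2
t=np.radians(20.8);c,s=np.cos(t),np.sin(t)
for n,(x0,y0) in (("side",(290,155)),("top",(340,165))):
    im=cv2.cvtColor(camera(n),cv2.COLOR_RGB2BGR)[y0:y0+45,x0:x0+45]
    a=cv2.resize(im,(390,390),interpolation=cv2.INTER_CUBIC);outs=[a.copy()]
    ctr=np.array([.594,-.1355]);k=390/45
    for ang,col in ((0,(0,255,0)),(.12,(255,0,0))):
        P=[]
        for f in np.linspace(0,6.28,60):
            l=np.array([-.039+.038*np.cos(f),.038*np.sin(f)])   # from hinge
            x=.039+l[0]*np.cos(ang)-0*1; z=.006+.0095+.007-.0+(-l[0])*np.sin(ang)
            P.append((proj(n,[ctr[0]+c*x-s*l[1],ctr[1]+s*x+c*l[1],z])-[x0-.0,y0])*k)
        cv2.polylines(a,[np.int32(P)],True,col,1)
    cv2.imwrite(f"pics/lid_{n}.png",np.hstack([outs[0],a]))
E
```

```text
(no output)
```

View pics/lid_side.png

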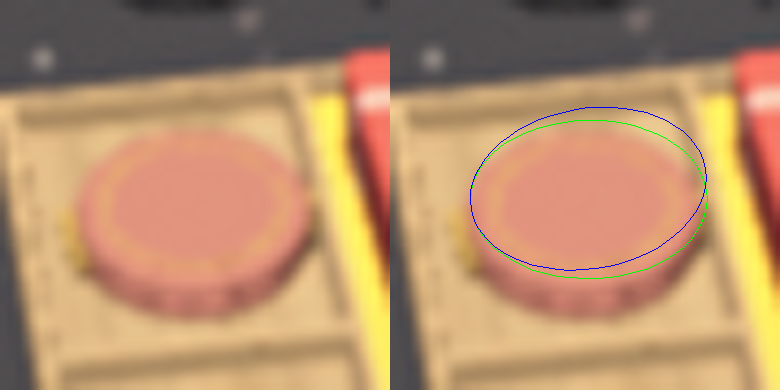

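View pics/lid_top.png

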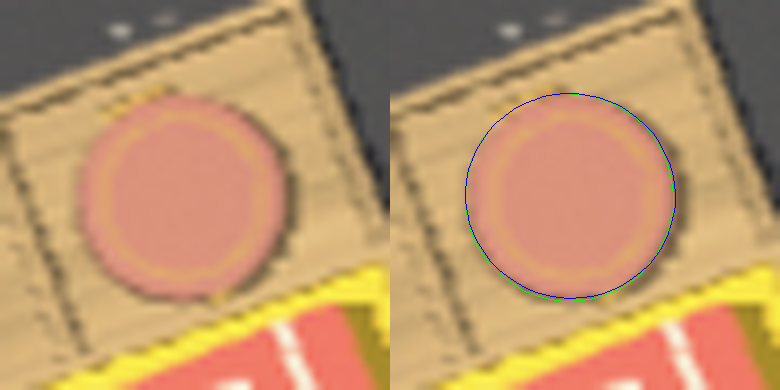

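```bash
python3 -c "
from bench import *
print(close_job())"
```

```text
the job is handed in; nothing more can be done
None
```

I pushed the compact's lid from behind until it passed upright and dropped shut. Then I pushed the carton near its top until it fell onto its broad face in the yellow compartment. I withdrew the arm and handed the job in at about 10 s; no verdict is reported.

- **Carton:** it lies flat on the liner, with its middle about (+4 to +8, −15 to −21) mm from the zone centre, inside the ±18 and ±48 mm limits. It slid about 20 mm along the compartment while falling. One picture showed the base about in place partway through the tip, but I did not measure it against the 25 mm limit.
- **Compact:** the lid looks fully shut, as its outline fits the closed shape and not a slightly open one. It sits at about tray x = 39–41 mm, inside the 33–56 mm range.
- **Forces:** the wrist readings at the ends of the moves stayed at about 2 N or less. I did not read contact forces directly.
- **Everything else:** the tin, the two bowls, the case and the varnish looked unmoved in the pictures. I did not check the brush holder or the pump, but the arm passed well above the pump and did not go near the brush holder.

**Checks that disagreed or failed:**
- The trained network put the carton's middle at x = +16.5 mm from the top camera, against my +4 mm from its corners, and gave nothing from the side camera. I trusted the corner measurement.
- My two-camera height check put the carton's upper corners at 37–43 mm instead of the expected 48 mm, with 2–4.5 mm of disagreement between the rays. That suggests picture-reading error, and nothing read high as it would if the carton were propped on a rim.

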